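# Tidy the bench: tools back on their shadow mats

## Robot

A 7-joint arm with a two-finger parallel gripper is mounted at the origin on a cart in front of the work surface, level with it; the furniture and walls round the work are solid. World frame = base frame: x ahead of the robot, y to its left, z up, the work surface at z = 0. Lengths are in m, angles in degrees, forces in N, time in s.
With the tool pointing down it reaches from about 0.425 to 0.875 m from the base axis. Payload 4.7 kg.
Tool frame: the origin (TCP) lies on the centre line of the jaws, within the pads' length; the fingertips stand 8 mm ahead of it and the grasp point (between the pads) lies 11 mm behind it (robot.tcp_to_tips is the distance from the TCP to the fingertips, in m); z points along the fingers, y is the line along which they close (so a half turn about z gives the same grasp; the last joint's range is limited). The gripper opens to 87 mm and grips with 3 to 60 N. Pads are 19 mm wide; open, the fingers measure 117 mm over their backs; the gripper's body (75 mm by 190 mm) begins 51 mm behind the grasp point.
Start: joints at [64.693, 18.392, -4.016, 83.108, 1.295, 78.541, -3.26], TCP at [0.286, -0.584, 0.231] pointing down, gripper open.
Joint ranges: [-163.93, 163.93], [-17.29, 119.83], [-79.2, 71.16], [3.27, 140.29], [-89.18, 269.18], [5.43, 117.66], [-154.24, 154.24]. Speed limits (degrees/s): [147.25, 147.25, 180, 180, 180, 180, 180].

## Interface

Orientations are given as a 3x3 rotation matrix whose columns are the frame's x, y, z axes.
In Python, from cell import robot gives the robot as it stands. The module is installed in compiled form; this text tells all that it offers.
- The arm moves only by the tool apply_moves, never from a script. Its argument "commands" is text: rows parted by semicolons, each of 7 numbers parted by spaces: the closure in counts, from 0 (fully open) to 255 (shut), then the shift along the world's x, y, z in m, then the turn, a rotation vector about the world's x, y, z in degrees. A call has exactly 10 rows; each row is the pose to reach, as a shift and turn from the pose commanded when the call began; what a row does not reach only later rows make up. A row lasts 1/8 s, in which the tool goes at most 62.5 mm and 10.7 degrees, less where a joint would pass 70% of its speed; a pose out of reach is approached as far as the arm can. A call with a gripper value outside its range is refused whole. The fingers move at their own pace and stop on an object; "newtons" is the grip in N (left out, the last holds). Time passes only in rows, so rows that repeat a pose let the fingers close, or fill a call up. It gives the time, the measured TCP pose, the force, the opening and the grip force at its end, in the units of the state.
- robot.get_obs(): the state, without advancing time (a new reading comes with each control period).
- robot.get_image(name): name is "side" or "top" or "wrist"; returns the picture (420x560x3 uint8, blue, green, red); there is no depth.
- robot.camera_model(name): a dict with "fx", "fy", "cx", "cy" (pixels), "camera_from_world" (4x4, takes a point from world to camera coordinates). Camera axes: x right, y down, z forward; pixel columns grow to the right and rows downward; lengths in m; the calibration is good to about 2 mm. A picture is of the moment at which its call begins: read the wrist's pose just before it. camera_model takes no time and is no camera call; for the wrist camera it gives the pose at the moment of the call.
- robot.job_done(): hands the job in; it is judged then, once.
The state is a dict: "time_s": time; "joint_positions": joint angles; "joint_vel": joint speeds; "tau": joint torques, N m; "position": TCP position; "tcp_rot": TCP orientation; "ft_force": force on the tool from outside, world axes, zero at the start; "ft_torque": the same for the moment, N m; "grip_width": opening from 0.0 (shut) to 1.0 (fully open); "grasp_force": force on a finger pad.
Only numpy, scipy, OpenCV 4.12 (cv2) and the standard library are available. Lean on these libraries where they do the work, as an engineer would, in place of code of your own. Each camera call takes 0.05 s, during which the arm holds its last target. There are 200 camera calls.

## Task

Put the black scraper, the red screwdriver, the tape roll and the small orange-wrapped jar back on the four dark mats, each on the mat that shows its own yellow outline. Each must lie neatly inside its outline, the tools with handle on drawn handle, the tape roll flat, the jar standing upright. Leave the finished candles and the loose gold lid where they are.

Things in the scene. Friction and masses are not known exactly. Their poses are not given: they have to be found in the camera images.
- scraper_grip (a point): Black scraper lying flat, 192 mm long; the point is on its handle, half-way up (5 mm above its underside), and is where to grasp. +y runs along the handle towards its end, z is up. Handle 16 mm wide, 10 mm high, from 44 mm behind this point (-y) to 76 mm ahead of it (+y); the blade, 45 mm wide and 2 mm thick, takes up the part from -41 to -116 mm. At the start the handle points roughly towards the robot.
- driver_grip (a point): Small screwdriver with red handle and steel shank lying flat, 156 mm long; the point is the middle of the handle, half-way up (11 mm above its underside), and is where to grasp. +y runs along the handle towards its end, z is up. Handle 20 mm wide, 22 mm high, 78 mm long (+-39 mm from the point); the shank runs from -39 to -117 mm in y. At the start the handle points roughly towards the robot. It does not roll.
- tape_center (a point): Brown tape roll lying flat, a ring of 104 mm outer diameter and 24 mm height with a round open hole of about 74 mm through the middle; the point is the centre of the ring, half-way up (12 mm). Too wide to grasp whole: grasp the wall (12 to 15 mm thick, its middle 45 mm from the centre) with one finger in the hole. z is up; the direction of x and y does not matter.
- jar_center (a point): Small open amber jar with an orange paper wrap, round, 52 mm diameter, 70 mm high, standing; the point is its centre, half-way up (35 mm). Grasp round the body from above. z is up; its turn does not matter.
- scraper_mat: fixed 3 mm thick dark rubber mat, flat on the table, 216 by 74 mm with the yellow outline of the scraper (long handle, broad blade); origin on the underside at the middle of mat and outline; +y points along the outline towards the handle end. The scraper's listed grip point belongs 20 mm from the origin along +y, with the scraper's +y along the mat's +y.
- driver_mat: fixed 3 mm thick dark rubber mat, flat on the table, 190 by 56 mm with the yellow outline of the screwdriver (short broad handle, thin shank); origin on the underside at the middle of mat and outline; +y points along the outline towards the handle end. The screwdriver's listed grip point belongs 39 mm from the origin along +y, with the screwdriver's +y along the mat's +y.
- tape_mat: fixed 3 mm thick dark rubber mat, flat on the table, round, 124 mm diameter, with a yellow ring of 108 mm outer diameter, the outline of the tape roll; origin on the underside at its centre.
- jar_mat: fixed 3 mm thick dark rubber mat, flat on the table, round, 80 mm diameter, with a full yellow disc of 57 mm, the outline of the jar; origin on the underside at its centre.
- candle_center (a point): The finished candle that stands at the left front corner of the rows of finished candles: an amber jar with a gold lid, loose, 72 mm diameter, 90 mm high, standing; the point is its centre (45 mm up). A bystander: leave it alone.
- loose_lid_center (a point): Gold tin lid lying loose on the table, 71 mm diameter, 13 mm high; the point is its centre (6.5 mm up). A bystander: leave it alone.
Things that resemble listed ones, but are neither listed nor needed, are in the scene too. What is shaped like the part that bears driver_grip but white is not meant.

How it is judged (in metres and radians):
At the end, for the whole second after the job is handed in: Scraper and screwdriver lie flat on their own mats, grip point within 12 mm across and 12 mm along of its place in the outline, turned no more than 0.17 rad from it and the same way round; the tape roll lies flat and the jar stands upright on their own mats, within 12 mm of the centre; all at rest (x of scraper_grip in the frame of scraper_mat between -0.012 and 0.012 m and y of scraper_grip in the frame of scraper_mat between 0.008 and 0.032 m and y of scraper_mat in the frame of scraper_grip between -0.035 and -0.005 m and angle between the y axis of scraper_grip and the y axis of scraper_mat, either way round below 0.17 rad and angle between the z axis of scraper_grip and the z axis of scraper_mat, either way round below 0.12 rad and z of scraper_grip in the frame of scraper_mat below 0.014 m and linear speed of each of scraper, driver, tape, jar below 0.02 m/s and x of driver_grip in the frame of driver_mat between -0.012 and 0.012 m and y of driver_grip in the frame of driver_mat between 0.027 and 0.051 m and y of driver_mat in the frame of driver_grip between -0.054 and -0.024 m and angle between the y axis of driver_grip and the y axis of driver_mat, either way round below 0.17 rad and angle between the z axis of driver_grip and the z axis of driver_mat, either way round below 0.12 rad and z of driver_grip in the frame of driver_mat below 0.02 m and horizontal distance between tape_center and tape_mat below 0.012 m and angle between the z axis of tape_center and the z axis of tape_mat, either way round below 0.12 rad and z of tape_center in the frame of tape_mat below 0.021 m and horizontal distance between jar_center and jar_mat below 0.012 m and angle between jar_center's own z axis and vertical below 0.12 rad and z of jar_center in the frame of jar_mat below 0.044 m); the robot touches nothing.
It fails at once if the loose finished candle is pushed more than 20 mm or knocked over (distance of candle_center from where it was at the start of the episode above 0.02 m).
It fails at once if the loose lid is pushed more than 20 mm (distance of loose_lid_center from where it was at the start of the episode above 0.02 m).
It also fails if it takes over 112 s, if anything falls off the work surface, if the arm or the gripper's body presses on something with over 40 N, if the wrist force passes 120 N, or if a joint passes its speed limit or range.

## Working session

There is one attempt and no reset: what is moved stays moved. The work goes in short steps, Python scripts to look and compute and a tool call to move; the robot and the scene stay as the last step left them, time stands still between calls to the robot, and variables do not carry over. Pictures are saved under pics/ and viewed, at most 14 in all, crops included, and the job is handed in when it is done.

Besides the shell and the picture viewer there is one more tool, called after "Emit:" as name(argument=value, ...) on one line, values as JSON. apply_moves: Moves the arm, as the interface text tells. Its arguments: {"type":"object","properties":{"commands":{"type":"string"},"newtons":{"type":"number"}},"required":["commands"]}

```bash
mkdir -p pics; python3 - <<'E'
from cell import robot
import cv2,json
for n in("top","side"):
    im=robot.get_image(n); cv2.imwrite(f"pics/{n}0.png",im)
    m=robot.camera_model(n); print(n,m)
o=robot.get_obs(); print(o)
E
```

```text
top {'fx': 428.3483739873792, 'fy': 428.3483739873792, 'cx': 278.2834696621863, 'cy': 208.03140232008369, 'camera_from_world': array([[ 0.01424548, -0.999894  ,  0.003008  , -0.01022735],
       [-0.99118318, -0.01451757, -0.13170098,  0.57666075],
       [ 0.13173069, -0.00110534, -0.99128493,  1.09841043],
       [ 0.        ,  0.        ,  0.        ,  1.        ]])}
side {'fx': 421.07861654158313, 'fy': 421.07861654158313, 'cx': 287.5415718770533, 'cy': 211.86460234526805, 'camera_from_world': array([[-0.96612117, -0.25728704, -0.02032868,  0.55702369],
       [-0.09255965,  0.41893466, -0.90328648,  0.13045634],
       [ 0.2409203 , -0.87080258, -0.42855605,  1.1182196 ],
       [ 0.        ,  0.        ,  0.        ,  1.        ]])}
{'time_s': 0.1, 'joint_positions': array([64.69332156, 18.43475221, -4.01690001, 83.16635369,  1.29633163,
       78.54111992, -3.26082408]), 'joint_vel': array([ 1.64560643e-02, -6.87879863e-05, -3.95666315e-02, -1.30878642e-01,
       -3.40438976e-02, -8.67744510e-02,  4.78486009e-03]), 'tau': array([ 6.95638046e-04, -4.92574418e+01, -4.05272003e-01, -3.13399243e+01,
       -6.40103244e-02,  3.95380938e-02,  1.24321919e-04]), 'position': array([ 0.28586393, -0.58324111,  0.22958541]), 'tcp_rot': array([[ 8.97897121e-01,  4.40204554e-01, -8.42815932e-04],
       [ 4.40205348e-01, -8.97895923e-01,  1.47063908e-03],
       [-1.09378969e-04, -1.69149468e-03, -9.99998563e-01]]), 'ft_force': array([-0.41161921,  0.15865714, -0.87948943]), 'ft_torque': array([0.07291886, 0.04930412, 0.04672955]), 'grasp_force': 0.0, 'grip_width': 1.0016217895864101}
```

View pics/top0.png

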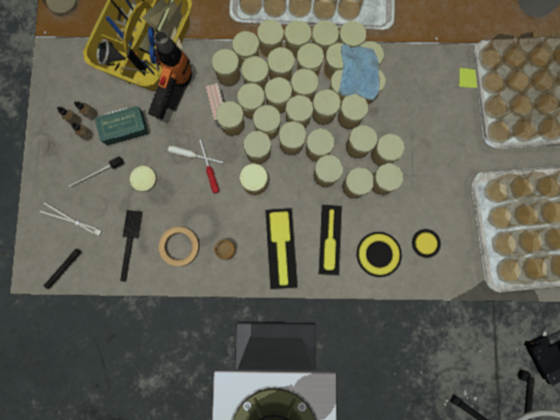

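View pics/side0.png

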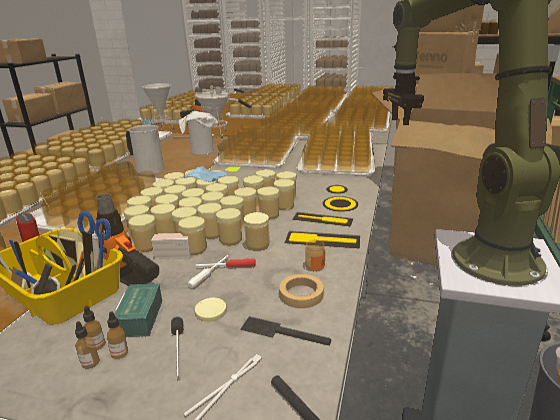

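The top view has +x up and +y to the left.

| Thing | Pixel in top view | Could be confused with |
|---|---|---|
| Scraper | (131,240), broad blade | black bar (63,268), black-handled tool (97,172) |
| Red driver | (210,178) | white driver (185,153), whose shank crosses it |
| Tape | (179,246) | nothing |
| Jar | (226,249) | candles and brown bottles |
| Mats | (281,247), (330,240), (379,254), (426,243) | nothing |
| Candle (bystander) | (254,178) | nothing |
| Loose lid (bystander) | (143,178) | nothing |

Next I measure and take a close crop.

```bash
cat > h.py <<'E'
import numpy as np,cv2
from cell import robot
def ray(m,px,z):
    """pixels (N,2) -> world xy on the plane at height z"""
    T=m["camera_from_world"];R=T[:3,:3];c=-R.T@T[:3,3]
    px=np.atleast_2d(np.asarray(px,float))
    d=np.c_[(px[:,0]-m["cx"])/m["fx"],(px[:,1]-m["cy"])/m["fy"],np.ones(len(px))]@R
    return c[:2]+d[:,:2]*((z-c[2])/d[:,2])[:,None]
def proj(m,p):
    q=m["camera_from_world"]@np.append(p,1);return q[0]/q[2]*m["fx"]+m["cx"],q[1]/q[2]*m["fy"]+m["cy"]
def blobs(mask,box=None,amin=40):
    """outer contours inside box (x0,y0,x1,y1), largest first"""
    k=np.zeros_like(mask)
    if box is None: k=mask
    else: x0,y0,x1,y1=box;k[y0:y1,x0:x1]=mask[y0:y1,x0:x1]
    cs,_=cv2.findContours(k,cv2.RETR_EXTERNAL,cv2.CHAIN_APPROX_NONE)
    return sorted([c for c in cs if cv2.contourArea(c)>amin],key=cv2.contourArea,reverse=True)
def wrect(m,c,z):
    """min-area rectangle of a contour in the world: centre, long side, short side, angle(deg) of long axis"""
    w=ray(m,c[:,0,:],z);(cx,cy),(a,b),t=cv2.minAreaRect((w*1000).astype(np.float32))
    if a<b:a,b,t=b,a,t+90
    return np.round([cx,cy,a,b,(t+90)%180-90],1)
E
python3 - <<'E'
from h import *
im=cv2.imread("pics/top0.png");m=robot.camera_model("top");hsv=cv2.cvtColor(im,cv2.COLOR_BGR2HSV)
H,S,V=cv2.split(hsv)
yel=((H>22)&(H<35)&(S>150)&(V>120)).astype(np.uint8)*255
dark=((V<60)).astype(np.uint8)*255
red=(((H<8)|(H>172))&(S>140)&(V>80)).astype(np.uint8)*255
org=((H>5)&(H<22)&(S>70)).astype(np.uint8)*255
for n,mk,b,z in(("ymat",yel,(262,195,445,295),.003),("dmat",cv2.bitwise_or(dark,yel),(262,195,445,295),.003),("scr",dark,(110,200,150,290),.005),("red",red,(195,160,225,200),.015),("tape",org,(150,220,205,272),.024),("jar",org,(208,230,245,268),.07)):
    for c in blobs(mk,b):
        print(n,cv2.contourArea(c),wrect(m,c,z),c[:,0].min(0),c[:,0].max(0))
a=cv2.resize(im[135:285,100:300],None,fx=4,fy=4,interpolation=cv2.INTER_CUBIC);cv2.imwrite("pics/c0.png",a)
E
```

```text
ymat 1216.0 [ 460.6 -274.3  107.8  105.5   -0.6] [359 234] [398 274]
ymat 405.0 [528.8  -5.7  85.3  49.3   5. ] [270 212] [289 243]
ymat 330.0 [ 491.8 -403.5   55.    54.1  -89.2] [416 233] [436 253]
ymat 260.5 [ 499.3 -143.8  158.5   27.6   -3.4] [324 210] [335 268]
dmat 1969.5 [473.2 -10.2 213.6  71.2   4.7] [266 209] [296 288]
dmat 1507.0 [ 460.7 -274.3  118.7  116.3   -0.6] [357 232] [400 276]
dmat 1251.5 [ 498.5 -143.1  186.9   52.6   -2.8] [319 205] [340 274]
dmat 585.0 [ 491.9 -402.1   75.8   73.2   -2. ] [412 229] [439 257]
scr 567.0 [474.7 399.6 188.9  41.8  -5.5] [121 210] [141 280]
red 128.5 [656.2 180.8  74.2  17.2  19.9] [207 167] [218 192]
tape 1207.0 [473.4 261.5 104.2 100.5 -89.2] [159 227] [198 265]
jar 313.0 [465.4 133.5  52.7  50.7  65.1] [214 239] [235 259]
```

View pics/c0.png

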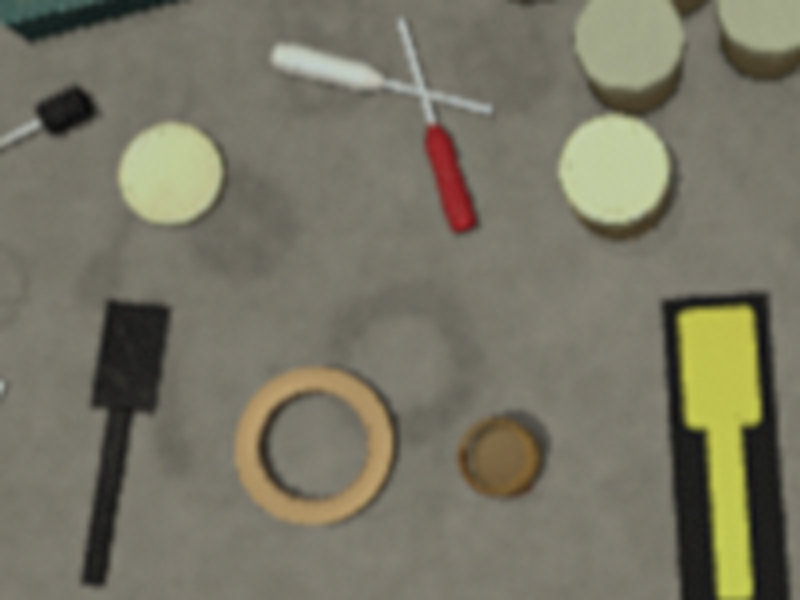

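The crop confirms the choices: broad-bladed scraper, ring, small amber jar, and the red-handled driver. The driver's shank crosses the white driver's near (205,158), so I'll check that from close up. First I move over the jar area.

Emit:
apply_moves(commands="0 0.03 0.05 0.01 0 0 -5; 0 0.06 0.1 0.02 0 0 -10; 0 0.09 0.15 0.02 0 0 -15; 0 0.12 0.2 0.02 0 0 -20; 0 0.15 0.25 0.02 0 0 -26; 0 0.17 0.305 0.02 0 0 -26; 0 0.19 0.36 0.02 0 0 -26; 0 0.21 0.415 0.02 0 0 -26; 0 0.215 0.475 0.02 0 0 -26; 0 0.215 0.535 0.02 0 0 -26")

```text
time_s: 1.35
position: [0.501, -0.0466, 0.2502]
tcp_rot: [[1.0, 0.002, -0.0], [0.002, -1.0, 0.0], [-0.0, -0.0, -1.0]]
ft_force: [0.6, -0.0, 0.5]
grip_width: 1.002
grasp_force: 0.0
```

Emit:
apply_moves(commands="0 0.0 0.06 0 0 0 0; 0 0.02 0.115 0 0 0 0; 0 0.04 0.17 0 0 0 0; 0 0.05 0.2 0 0 0 0; 0 0.05 0.2 0 0 0 0; 0 0.05 0.2 0 0 0 0; 0 0.05 0.2 0 0 0 0; 0 0.05 0.2 0 0 0 0; 0 0.05 0.2 0 0 0 0; 0 0.05 0.2 0 0 0 0")

```text
time_s: 2.6
position: [0.5511, 0.1511, 0.2507]
tcp_rot: [[1.0, 0.002, 0.0], [0.002, -1.0, -0.0], [0.0, 0.0, -1.0]]
ft_force: [-0.4, -0.4, -0.8]
grip_width: 1.001
grasp_force: 0.0
```

```bash
python3 - <<'E'
from h import *
m=robot.camera_model("wrist");o=robot.get_obs();im=robot.get_image("wrist");cv2.imwrite("pics/w1.png",im)
np.save("w1.npy",m)
print(o["position"],o["tcp_rot"].round(3),o["joint_positions"].round(1),o["time_s"],-m["camera_from_world"][:3,:3].T@m["camera_from_world"][:3,3])
t=robot.camera_model("top");I=cv2.imread("pics/top0.png");V=cv2.cvtColor(I,cv2.COLOR_BGR2HSV)[...,2];S=cv2.cvtColor(I,cv2.COLOR_BGR2HSV)[...,1]
print("candle top centre",ray(t,[[254,177]],.09),"lid",ray(t,[[143,178]],.013), "next", ray(t,[[257,147]],.09))
E
```

```text
[0.55111036 0.15107506 0.25069236] [[ 1.     0.002  0.   ]
 [ 0.002 -1.    -0.   ]
 [ 0.     0.    -1.   ]] [  14.9   11.2  -37.4   91.9    6.9   79.2 -113.2] 2.6 [0.6241736  0.1505047  0.40448355]
candle top centre [[0.64893699 0.06134886]] lid [[0.65753486 0.36928133]] next [[0.72786547 0.05532327]]
```

View pics/w1.png

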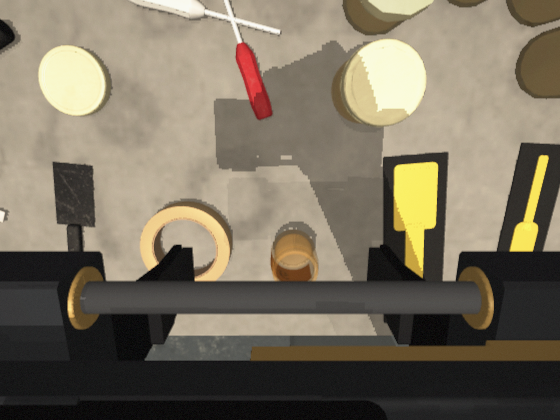

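The wrist view shows the jar at (294,258), tape at (185,243), red driver handle at (253,80) and the shank crossing at about (232,17). I'll take the jar first.

Emit:
apply_moves(commands="0 -0.045 -0.01 0 0 0 0; 0 -0.0855 -0.0175 -0.03 0 0 0; 0 -0.0855 -0.0175 -0.08 0 0 0; 0 -0.0855 -0.0175 -0.13 0 0 0; 0 -0.0855 -0.0175 -0.18 0 0 0; 0 -0.0855 -0.0175 -0.205 0 0 0; 0 -0.0855 -0.0175 -0.205 0 0 0; 120 -0.0855 -0.0175 -0.205 0 0 0; 120 -0.0855 -0.0175 -0.205 0 0 0; 120 -0.0855 -0.0175 -0.205 0 0 0", newtons=20)

```text
time_s: 3.9
position: [0.4665, 0.1339, 0.0467]
tcp_rot: [[1.0, 0.002, 0.002], [0.002, -1.0, -0.0], [0.002, 0.0, -1.0]]
ft_force: [0.6, -0.1, -0.1]
grip_width: 0.747
grasp_force: 0.0
```

Emit:
apply_moves(commands="140 0 0 0 0 0 0; 140 0 0 0.03 0 0 0; 140 0 0 0.08 0 0 0; 140 0 -0.05 0.11 0 0 0; 140 0 -0.105 0.11 0 0 0; 140 0 -0.16 0.11 0 0 0; 140 0 -0.215 0.11 0 0 0; 140 0 -0.27 0.11 0 0 0; 140 0.01 -0.325 0.11 0 0 0; 140 0.02 -0.38 0.11 0 0 0")

```text
time_s: 5.15
position: [0.4854, -0.2478, 0.1555]
tcp_rot: [[1.0, 0.002, -0.0], [0.002, -1.0, -0.0], [-0.0, 0.0, -1.0]]
ft_force: [0.8, 0.4, -1.8]
grip_width: 0.588
grasp_force: 20.0
```

Emit:
apply_moves(commands="140 0.003 -0.055 0 0 0 0; 140 0.0065 -0.11 0 0 0 0; 140 0.0065 -0.1545 0 0 0 0; 140 0.0065 -0.1545 -0.02 0 0 0; 140 0.0065 -0.1545 -0.05 0 0 0; 140 0.0065 -0.1545 -0.05 0 0 0; 140 0.0065 -0.1545 -0.05 0 0 0; 140 0.0065 -0.1545 -0.05 0 0 0; 140 0.0065 -0.1545 -0.05 0 0 0; 140 0.0065 -0.1545 -0.05 0 0 0")

```text
time_s: 6.4
position: [0.4923, -0.4009, 0.1062]
tcp_rot: [[1.0, 0.002, 0.001], [0.002, -1.0, -0.001], [0.001, 0.001, -1.0]]
ft_force: [-1.1, -0.3, -2.2]
grip_width: 0.585
grasp_force: 20.0
```

```bash
python3 - <<'E'
from h import *
o=robot.get_obs();im=robot.get_image("side");m=robot.camera_model("side");w=robot.get_image("wrist")
p=o["position"];print(p,o["grip_width"])
for z in(0.003,0.028,.058,p[2]):print(z,proj(m,[p[0],p[1],z]))
u,v=map(int,proj(m,[p[0],p[1],.03]))
a=cv2.resize(im[v-50:v+50,u-60:u+60],None,fx=5,fy=5);print(u-60,v-50)
w=cv2.resize(w,None,fx=.66,fy=.66);W=np.zeros((500,600,3),np.uint8);cv2.imwrite("pics/s2.png",a)
E
```

```text
[ 0.49232501 -0.40085459  0.10622486] 0.5847660624748406
0.003 (np.float64(336.5559591758287), np.float64(189.07696381570784))
0.028 (np.float64(336.7536443519359), np.float64(182.8802341780273))
0.058 (np.float64(336.99444844904656), np.float64(175.33187918842071))
0.10622486188755072 (np.float64(337.38996435137875), np.float64(162.9338574327254))
276 132
```

View pics/s2.png

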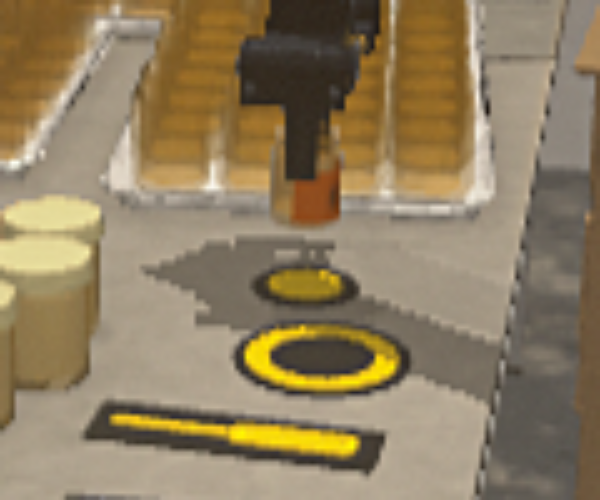

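The jar's bottom hangs about 59 mm up, directly over its mat at (337,189), so it hasn't slipped. Lowering now.

Emit:
apply_moves(commands="140 0.001 -0.0015 -0.03 0 0 0; 140 0.001 -0.0015 -0.047 0 0 0; 140 0.001 -0.0015 -0.053 0 0 0; 140 0.001 -0.0015 -0.056 0 0 0; 140 0.001 -0.0015 -0.056 0 0 0; 140 0.001 -0.0015 -0.056 0 0 0; 60 0.001 -0.0015 -0.056 0 0 0; 60 0.001 -0.0015 -0.056 0 0 0; 60 0.001 -0.0015 -0.056 0 0 0; 20 0.001 -0.0015 -0.056 0 0 0")

```text
time_s: 7.75
position: [0.4929, -0.4023, 0.0492]
tcp_rot: [[1.0, 0.002, -0.0], [0.002, -1.0, 0.0], [-0.0, -0.0, -1.0]]
ft_force: [-0.6, -0.5, -0.1]
grip_width: 0.815
grasp_force: 0.0
```

Emit:
apply_moves(commands="0 0 0 0.02 0 0 0; 0 0 0 0.06 0 0 0; 0 0 0 0.11 0 0 0; 0 0 0.05 0.14 0 0 0; 0 0 0.11 0.14 0 0 0; 0 0 0.17 0.14 0 0 0; 0 0 0.23 0.14 0 0 0; 0 0 0.29 0.14 0 0 0; 0 0 0.35 0.14 0 0 0; 0 0 0.41 0.14 0 0 0")

```text
time_s: 9.0
position: [0.4934, 0.0097, 0.1914]
tcp_rot: [[1.0, 0.002, 0.003], [0.002, -1.0, -0.001], [0.003, 0.001, -1.0]]
ft_force: [1.5, 0.9, -0.1]
grip_width: 1.004
grasp_force: 0.0
```

Emit:
apply_moves(commands="0 -0.005 0.055 0 0 0 0; 0 -0.01 0.115 0 0 0 0; 0 -0.015 0.175 0 0 0 0; 0 -0.0195 0.235 0 0 0 0; 0 -0.0195 0.285 0 0 0 0; 0 -0.0195 0.299 -0.03 0 0 0; 0 -0.0195 0.299 -0.07 0 0 0; 0 -0.0195 0.299 -0.11 0 0 0; 0 -0.0195 0.299 -0.11 0 0 0; 0 -0.0195 0.299 -0.11 0 0 0")

```text
time_s: 10.25
position: [0.4747, 0.3076, 0.0817]
tcp_rot: [[1.0, 0.002, 0.002], [0.002, -1.0, 0.001], [0.002, -0.001, -1.0]]
ft_force: [0.4, 1.2, 0.1]
grip_width: 0.997
grasp_force: 0.0
```

```bash
python3 - <<'E'
from h import *
o=robot.get_obs();m=robot.camera_model("wrist");w=robot.get_image("wrist");cv2.imwrite("pics/w3.png",w)
print(o["position"],o["joint_positions"].round(1))
for p in([.4734,.2615,.024],[.4734,.3065,.024],[.4734,.3135,.024],[.5254,.2615,.024]):print(proj(m,p))
E
```

```text
[0.47472777 0.30760347 0.08174695] [   1.2   20.4  -43.1  104.    15.8   61.6 -137.6]
(np.float64(351.6647746790059), np.float64(235.54917058513132))
(np.float64(280.98459822538206), np.float64(235.42773871891634))
(np.float64(269.99149490899606), np.float64(235.40885205057194))
(np.float64(356.4562723041081), np.float64(153.22510131383433))
```

View pics/w3.png

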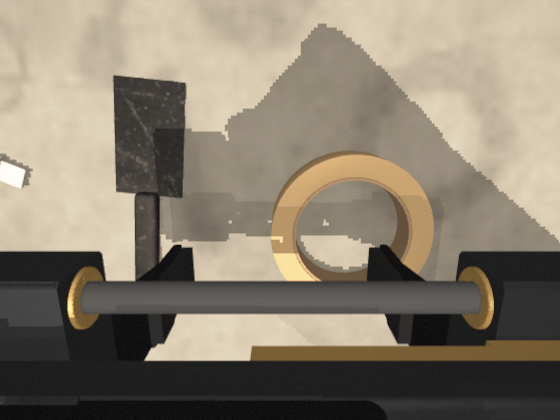

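The predicted ring edges match the picture: left edge (270,235), far edge (356,153). I descend and grip the +y wall.

Emit:
apply_moves(commands="0 -0.001 -0.001 -0.03 0 0 0; 0 -0.001 -0.001 -0.055 0 0 0; 60 -0.001 -0.001 -0.068 0 0 0; 230 -0.001 -0.001 -0.068 0 0 0; 230 -0.001 -0.001 -0.068 0 0 0; 230 -0.001 -0.001 -0.068 0 0 0; 230 -0.001 -0.001 -0.068 0 0 0; 230 -0.001 -0.001 -0.068 0 0 0; 230 -0.001 -0.001 -0.068 0 0 0; 230 -0.001 -0.001 -0.068 0 0 0", newtons=25)

```text
time_s: 11.55
position: [0.4726, 0.3057, 0.0116]
tcp_rot: [[1.0, 0.002, -0.0], [0.002, -1.0, -0.0], [-0.0, 0.0, -1.0]]
ft_force: [0.4, -0.7, 1.3]
grip_width: 0.19
grasp_force: 25.0
```

Emit:
apply_moves(commands="230 0 0 0 0 0 0; 230 0 0 0 0 0 0; 230 0 0 0 0 0 0; 230 0 0 0 0 0 0; 230 0 0 0 0 0 0; 230 0 0 0.03 0 0 0; 230 0 0 0.08 0 0 0; 230 0 -0.05 0.12 0 0 0; 230 0 -0.105 0.13 0 0 0; 230 0 -0.16 0.13 0 0 0")

```text
time_s: 12.8
position: [0.473, 0.1447, 0.1426]
tcp_rot: [[1.0, 0.003, 0.002], [0.003, -1.0, 0.0], [0.002, -0.0, -1.0]]
ft_force: [0.7, -0.4, -1.9]
grip_width: 0.183
grasp_force: 25.0
```

Emit:
apply_moves(commands="230 0 -0.055 0 0 0 0; 230 0 -0.11 0 0 0 0; 230 0 -0.165 0 0 0 0; 230 -0.004 -0.22 0 0 0 0; 230 -0.008 -0.275 0 0 0 0; 230 -0.013 -0.33 0 0 0 0; 230 -0.013 -0.374 0 0 0 0; 230 -0.013 -0.374 -0.04 0 0 0; 230 -0.013 -0.374 -0.09 0 0 0; 230 -0.013 -0.374 -0.09 0 0 0")

```text
time_s: 14.05
position: [0.4559, -0.226, 0.0477]
tcp_rot: [[1.0, 0.002, -0.008], [0.002, -1.0, 0.005], [-0.008, -0.005, -1.0]]
ft_force: [0.3, 0.1, -0.5]
grip_width: 0.188
grasp_force: 25.0
```

```bash
python3 - <<'E'
from h import *
o=robot.get_obs();w=robot.get_image("wrist");cv2.imwrite("pics/w4.png",w);m=robot.camera_model("wrist")
p=o["position"];print(p,o["joint_positions"].round(1),o["grip_width"])
print(proj(m,[.4607,-.2743,.003]),proj(m,[.5227,-.2743,.003]))
E
```

```text
[ 0.45585159 -0.22601944  0.04773269] [ 43.1  13.  -21.5 113.3   5.6  55.3 -71. ] 0.18770785978972276
(np.float64(357.42616462409666), np.float64(234.955542244664)) (np.float64(364.2411182357447), np.float64(129.8922041461571))
```

View pics/w4.png

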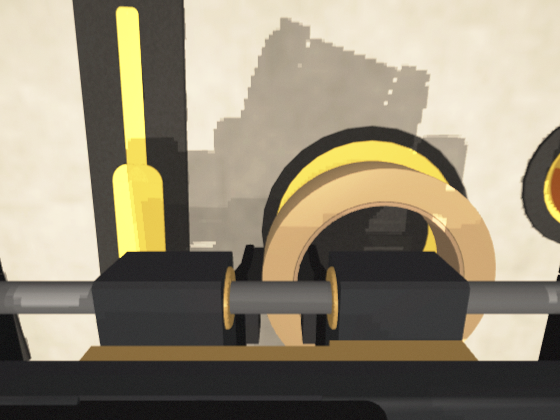

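Ring held and level: outer edges at u = 263 and 496, far edge at (388,168). The mat's far edge, at (372,127), agrees with the estimate. I'll compute the ring centre in the hand.

```bash
python3 - <<'E'
from h import *
o=robot.get_obs();m=robot.camera_model("wrist");print(o["position"])
print(ray(m,[[263,270],[496,270],[388,168]],.0602).round(4), ray(m,[[372,127]],.003).round(4))
E
```

```text
[ 0.45828178 -0.22700306  0.05040447]
[[ 0.4643 -0.2201]
 [ 0.4646 -0.3237]
 [ 0.5101 -0.2719]] [[ 0.5243 -0.2785]]
```

Emit:
apply_moves(commands="230 0.001 0 -0.01 0 0 0; 230 0.001 0 -0.025 0 0 0; 230 0.001 0 -0.034 0 0 0; 230 0.001 0 -0.038 0 0 0; 230 0.001 0 -0.038 0 0 0; 230 0.001 0 -0.038 0 0 0; 120 0.001 0 -0.038 0 0 0; 120 0.001 0 -0.038 0 0 0; 120 0.001 0 -0.038 0 0 0; 120 0.001 0 -0.038 0 0 0")

```text
time_s: 15.35
position: [0.4606, -0.2282, 0.0135]
tcp_rot: [[1.0, 0.002, -0.0], [0.002, -1.0, -0.0], [-0.0, 0.0, -1.0]]
ft_force: [-0.2, -0.6, -0.6]
grip_width: 0.505
grasp_force: 0.0
```

Emit:
apply_moves(commands="120 0 0 0.02 0 0 0; 120 0 0 0.06 0 0 0; 120 0 0 0.11 0 0 0; 120 0.02 0.05 0.16 0 0 10; 120 0.02 0.1 0.18 0 0 20; 120 0.02 0.15 0.18 0 0 30; 120 0.02 0.2 0.18 0 0 40; 120 0.02 0.25 0.18 0 0 50; 120 0.02 0.305 0.18 0 0 60; 120 0.02 0.36 0.18 0 0 70")

```text
time_s: 16.6
position: [0.4805, 0.1333, 0.1938]
tcp_rot: [[0.335, 0.942, 0.001], [0.942, -0.335, -0.001], [-0.0, 0.001, -1.0]]
ft_force: [1.6, -1.2, 0.0]
grip_width: 0.533
grasp_force: 0.0
```

Emit:
apply_moves(commands="120 0 0.03 0 0 0 10.4; 120 0 0.06 0 0 0 20.8; 120 0 0.09 0 0 0 31.2; 120 0 0.12 0 0 0 41.6; 120 0 0.15 0 0 0 52; 120 0 0.18 0 0 0 62.4; 120 -0.005 0.21 0 0 0 72.8; 120 -0.01 0.24 0 0 0 83.2; 120 -0.02 0.268 0 0 0 93.6; 120 -0.025 0.268 0 0 0 104")

```text
time_s: 17.85
position: [0.4537, 0.4026, 0.1936]
tcp_rot: [[-0.996, 0.093, -0.001], [0.093, 0.996, 0.002], [0.001, 0.002, -1.0]]
ft_force: [-0.4, -0.3, -0.0]
grip_width: 0.529
grasp_force: 0.0
```

Emit:
apply_moves(commands="120 0 0 -0.03 0 0 0; 120 0 0 -0.07 0 0 0; 120 0 0 -0.1 0 0 0; 120 0 0 -0.1 0 0 0; 120 0 0 -0.1 0 0 0; 120 0 0 -0.1 0 0 0; 120 0 0 -0.1 0 0 0; 120 0 0 -0.1 0 0 0; 120 0 0 -0.1 0 0 0; 120 0 0 -0.1 0 0 0")

```text
time_s: 19.1
position: [0.4556, 0.3998, 0.0936]
tcp_rot: [[-0.995, 0.103, 0.0], [0.103, 0.995, 0.0], [-0.0, 0.0, -1.0]]
ft_force: [-0.8, -0.1, 0.6]
grip_width: 0.531
grasp_force: 0.0
```

```bash
python3 - <<'E'
from h import *
o=robot.get_obs();m=robot.camera_model("wrist");w=robot.get_image("wrist");cv2.imwrite("pics/w5.png",w)
print(o["position"],o["tcp_rot"].round(3),o["joint_positions"].round(1))
V=cv2.cvtColor(w,cv2.COLOR_BGR2HSV)[...,2]
for p in([.4548,.4015,.01],[.3792,.4088,.01],[.4986,.397,.01]):print(proj(m,p))
E
```

```text
[0.45558584 0.39981317 0.09359738] [[-0.995  0.103  0.   ]
 [ 0.103  0.995  0.   ]
 [-0.     0.    -1.   ]] [  1.8  31.1 -58.8  97.2  28.4  68.1  19.8]
(np.float64(283.5848894716288), np.float64(219.000563238142))
(np.float64(283.07609662225957), np.float64(106.70306071492107))
(np.float64(283.47885536347087), np.float64(276.07589569229793))
```

View pics/w5.png

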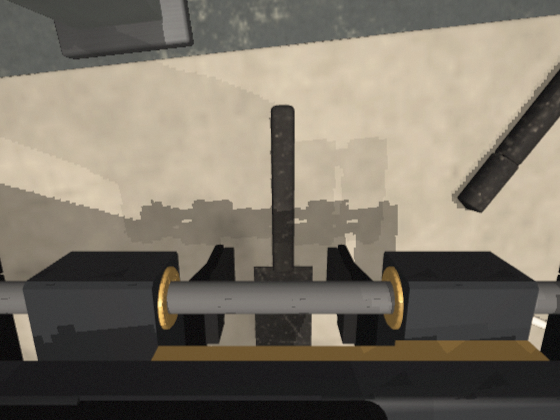

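The handle end at (283,106) is exactly where predicted, and the handle lies square to the jaws. Gripping.

Emit:
apply_moves(commands="120 0 0.001 -0.04 0 0 0; 120 0 0.001 -0.07 0 0 0; 120 0 0.001 -0.0835 0 0 0; 120 0 0.001 -0.0835 0 0 0; 240 0 0.001 -0.0835 0 0 0; 240 0 0.001 -0.0835 0 0 0; 240 0 0.001 -0.0835 0 0 0; 240 0 0.001 -0.0835 0 0 0; 240 0 0.001 -0.0835 0 0 0; 240 0 0.001 -0.0835 0 0 0", newtons=30)

```text
time_s: 20.4
position: [0.4557, 0.4009, 0.0102]
tcp_rot: [[-0.995, 0.103, 0.0], [0.103, 0.995, 0.0], [-0.0, 0.0, -1.0]]
ft_force: [-0.7, 0.4, 0.7]
grip_width: 0.174
grasp_force: 30.0
```

Emit:
apply_moves(commands="240 0 0 0 0 0 0; 240 0 0 0 0 0 0; 240 0 0 0.03 0 0 0; 240 0 0 0.08 0 0 0; 240 0 -0.055 0.1 0 0 5; 240 0 -0.11 0.1 0 0 10.2; 240 0 -0.165 0.1 0 0 10.2; 240 0 -0.22 0.1 0 0 10.2; 240 0 -0.275 0.1 0 0 10.2; 240 0 -0.33 0.1 0 0 10.2")

```text
time_s: 21.65
position: [0.4551, 0.069, 0.1097]
tcp_rot: [[-0.997, -0.075, -0.0], [-0.075, 0.997, -0.0], [0.0, -0.0, -1.0]]
ft_force: [0.4, 0.1, -0.7]
grip_width: 0.178
grasp_force: 30.0
```

Emit:
apply_moves(commands="240 0 -0.05 0 0 0 0; 240 -0.001 -0.082 -0.02 0 0 0; 240 -0.001 -0.082 -0.06 0 0 0; 240 -0.001 -0.082 -0.07 0 0 0; 240 -0.001 -0.082 -0.07 0 0 0; 240 -0.001 -0.082 -0.07 0 0 0; 240 -0.001 -0.082 -0.07 0 0 0; 240 -0.001 -0.082 -0.07 0 0 0; 240 -0.001 -0.082 -0.07 0 0 0; 240 -0.001 -0.082 -0.07 0 0 0")

```text
time_s: 22.9
position: [0.4546, -0.0113, 0.0402]
tcp_rot: [[-0.997, -0.075, 0.0], [-0.075, 0.997, -0.0], [-0.0, -0.0, -1.0]]
ft_force: [-0.3, -0.3, -0.4]
grip_width: 0.175
grasp_force: 30.0
```

```bash
python3 - <<'E'
from h import *
o=robot.get_obs();m=robot.camera_model("wrist");w=robot.get_image("wrist");cv2.imwrite("pics/w6.png",w)
np.save("m6.npy",m,allow_pickle=True)
print(o["position"],o["tcp_rot"].round(3))
c=np.array([.4732,-.0102]);d=np.array([-.9966,-.082])
for s in(.096,.108):print("mat",proj(m,[*(c+s*d),.003]))
g=o["position"][:2];R=o["tcp_rot"];
H,S,V=cv2.split(cv2.cvtColor(w,cv2.COLOR_BGR2HSV))
y=((H>22)&(H<35)&(S>120)&(V>110)).astype(np.uint8)*255;k=((V<75)).astype(np.uint8)*255
for v in range(60,240,20):
    a=np.where(y[v,180:400])[0]+180;b=np.where(k[v,180:400])[0]+180
    print(v,a.min() if len(a) else 0,a.max() if len(a) else 0,b.min() if len(b) else 0,b.max() if len(b) else 0)
E
```

```text
[ 0.45463748 -0.01126862  0.04016244] [[-0.997 -0.075  0.   ]
 [-0.075  0.997 -0.   ]
 [-0.    -0.    -1.   ]]
mat (np.float64(279.7810380400774), np.float64(104.2904899644256))
mat (np.float64(279.60184033481977), np.float64(79.7549038226656))
60 0 0 0 0
80 0 0 210 345
100 258 293 206 345
120 255 262 207 344
140 255 262 208 343
160 255 262 209 342
180 256 262 211 341
200 258 263 212 341
220 258 263 213 340
```

View pics/w6.png

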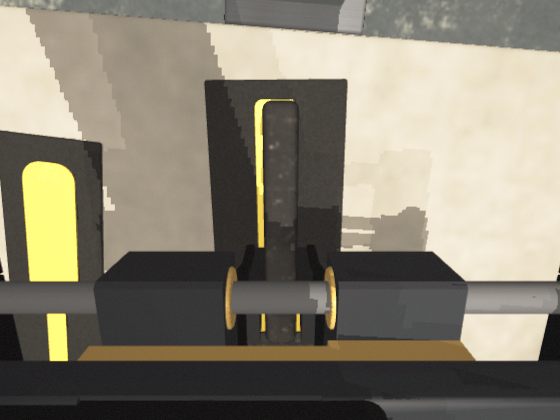

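The handle lies over its outline; the mat's centreline is at u≈276 against 280 predicted, so about 2 mm towards -y. I'll correct and lower.

Emit:
apply_moves(commands="240 -0.0005 -0.002 -0.012 0 0 0; 240 -0.0005 -0.002 -0.021 0 0 0; 240 -0.0005 -0.002 -0.026 0 0 0; 240 -0.0005 -0.002 -0.0265 0 0 0; 240 -0.0005 -0.002 -0.0265 0 0 0; 240 -0.0005 -0.002 -0.0265 0 0 0; 170 -0.0005 -0.002 -0.0265 0 0 0; 170 -0.0005 -0.002 -0.0265 0 0 0; 170 -0.0005 -0.002 -0.0265 0 0 0; 170 -0.0005 -0.002 -0.0265 0 0 0")

```text
time_s: 24.2
position: [0.4541, -0.0132, 0.0136]
tcp_rot: [[-0.997, -0.075, 0.0], [-0.075, 0.997, 0.0], [-0.0, 0.0, -1.0]]
ft_force: [-0.5, 1.0, 0.0]
grip_width: 0.336
grasp_force: 0.0
```

Emit:
apply_moves(commands="170 0 0 0.03 0 0 0; 170 0 0 0.08 0 0 0; 170 0.02 0.04 0.13 0 0 5; 170 0.05 0.08 0.17 0 0 15; 170 0.08 0.12 0.17 0 0 24; 170 0.11 0.16 0.17 0 0 24; 170 0.13 0.18 0.17 0 0 24; 170 0.15 0.19 0.17 0 0 24; 170 0.16 0.194 0.17 0 0 24; 170 0.16 0.194 0.17 0 0 24")

```text
time_s: 25.45
position: [0.6142, 0.1807, 0.1833]
tcp_rot: [[-0.88, -0.474, -0.001], [-0.474, 0.88, 0.0], [0.001, 0.001, -1.0]]
ft_force: [-0.8, -0.2, 0.2]
grip_width: 0.329
grasp_force: 0.0
```

```bash
python3 - <<'E'
from h import *
o=robot.get_obs();m=robot.camera_model("wrist");w=robot.get_image("wrist");cv2.imwrite("pics/w7.png",w)
print(o["position"],o["tcp_rot"].round(3),o["joint_positions"].round(1),o["grip_width"])
H,S,V=cv2.split(cv2.cvtColor(w,cv2.COLOR_BGR2HSV))
red=(((H<8)|(H>172))&(S>140)&(V>60)).astype(np.uint8)*255
for c in blobs(red,amin=200):print(cv2.contourArea(c),wrect(m,c,.015),cv2.minAreaRect(c))
E
```

```text
[0.61415226 0.18070692 0.18329514] [[-0.88  -0.474 -0.001]
 [-0.474  0.88   0.   ]
 [ 0.001  0.001 -1.   ]] [ 27.2  32.7 -64.4  86.6  29.7  79.5  79.2] 0.32902100877570584
1242.5 [655.8 179.3  78.4  19.7  19.8] ((259.3899841308594, 229.77000427246094), (20.7889404296875, 76.93321990966797), 8.130102157592773)
```

View pics/w7.png

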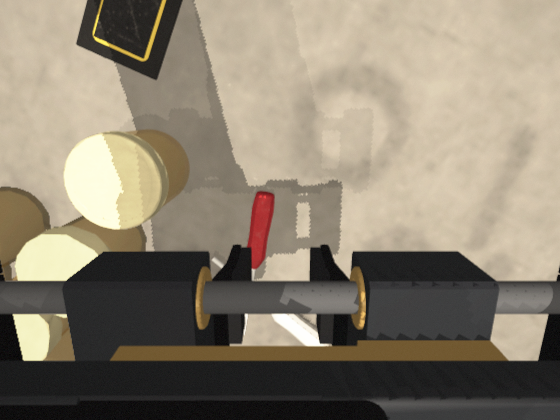

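The red handle is at (259,230) in the picture, (0.656, 0.179) in the world, and the scraper blade sits inside its outline at the top. The gripper body would overlap the 90 mm candle at (0.649, 0.061). So I'll grip 10 mm nearer the shank, leaning the body 20° away along the handle axis. First I check the shank crossing in the earlier picture.

```bash
python3 - <<'E'
import cv2
a=cv2.imread("pics/w1.png")[0:60,190:290];cv2.imwrite("pics/c1.png",cv2.resize(a,None,fx=7,fy=7,interpolation=cv2.INTER_CUBIC))
E
```

View pics/c1.png

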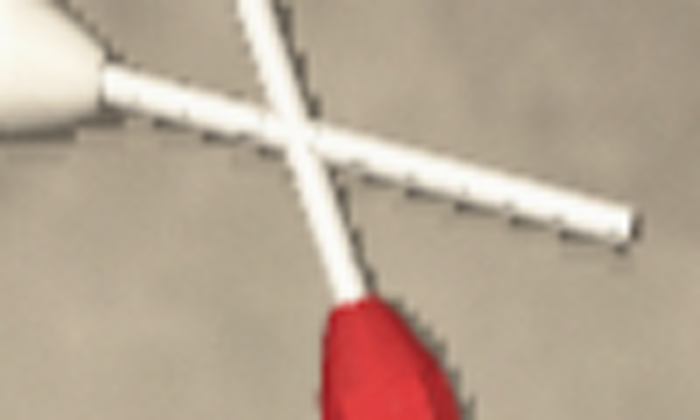

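Emit:
apply_moves(commands="140 0.025 0.001 -0.02 0 0 -4; 140 0.051 0.002 -0.04 0 0 -8.4; 140 0.051 0.002 -0.06 0 0 -8.4; 140 0.051 0.002 -0.06 0 0 -8.4; 140 0.051 0.002 -0.06 0 0 -8.4; 140 0.051 0.002 -0.06 0 0 -8.4; 140 0.051 0.002 -0.06 0 0 -8.4; 140 0.051 0.002 -0.06 0 0 -8.4; 140 0.051 0.002 -0.06 0 0 -8.4; 140 0.051 0.002 -0.06 0 0 -8.4")

```text
time_s: 26.75
position: [0.6651, 0.1828, 0.1236]
tcp_rot: [[-0.94, -0.341, -0.0], [-0.341, 0.94, 0.0], [0.0, 0.0, -1.0]]
ft_force: [0.7, -0.7, 0.1]
grip_width: 0.453
grasp_force: 0.0
```

Emit:
apply_moves(commands="140 0 0 0 -2 5.5 0; 140 0 0 0 -4 11 0; 140 0 0 0 -6.8 18.8 0; 140 0 0 0 -6.8 18.8 0; 140 0 0 -0.02 -6.8 18.8 0; 140 0 0 -0.04 -6.8 18.8 0; 140 0 0 -0.04 -6.8 18.8 0; 140 0 0 -0.04 -6.8 18.8 0; 140 0 0 -0.04 -6.8 18.8 0; 140 0 0 -0.04 -6.8 18.8 0")

```text
time_s: 28.0
position: [0.6654, 0.183, 0.0843]
tcp_rot: [[-0.884, -0.34, -0.32], [-0.32, 0.94, -0.116], [0.341, 0.0, -0.94]]
ft_force: [0.1, -0.2, 0.2]
grip_width: 0.45
grasp_force: 0.0
```

```bash
python3 - <<'E'
from h import *
o=robot.get_obs();m=robot.camera_model("wrist");w=robot.get_image("wrist");cv2.imwrite("pics/w8.png",w)
print(o["position"],o["tcp_rot"].round(3),o["joint_positions"].round(1),o["grip_width"],o["time_s"])
H,S,V=cv2.split(cv2.cvtColor(w,cv2.COLOR_BGR2HSV))
red=(((H<8)|(H>172))&(S>140)&(V>60)).astype(np.uint8)*255
for c in blobs(red,amin=200):print(cv2.contourArea(c),wrect(m,c,.015),cv2.minAreaRect(c))
E
```

```text
[0.66538812 0.18297718 0.08431734] [[-0.884 -0.34  -0.32 ]
 [-0.32   0.94  -0.116]
 [ 0.341  0.    -0.94 ]] [  8.1  54.  -51.1  62.9  34.1  98.5  73.3] 0.4499816947907108 28.0
2308.0 [648.7 176.8  59.6  19.8  19.2] ((281.1521301269531, 236.11001586914062), (29.104244232177734, 88.23570251464844), 0.8814040422439575)
```

View pics/w8.png

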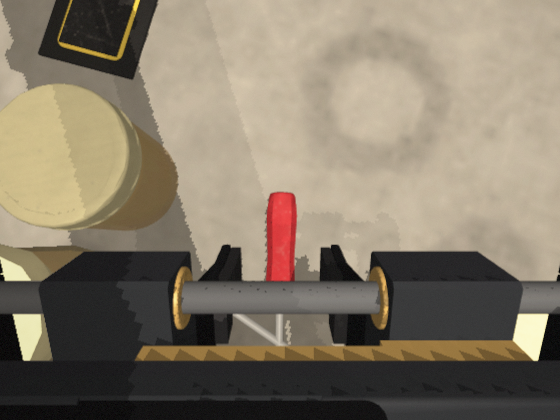

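In the crop the red shank lies over the white one. Here the handle is centred between the jaws at (281,236). I'll check clearance to the candles behind before descending.

```bash
python3 - <<'E'
from h import *
t=robot.camera_model("top");I=cv2.imread("pics/top0.png")
g=cv2.GaussianBlur(cv2.cvtColor(I,cv2.COLOR_BGR2GRAY),(3,3),0)
cs=cv2.HoughCircles(g[95:205,200:300],cv2.HOUGH_GRADIENT,1,20,param1=120,param2=14,minRadius=12,maxRadius=17)[0]
o=robot.get_obs();p=o["position"][:2];u=np.array([.94,.34]);y=np.array([-.34,.94])
for c in cs:
    w=ray(t,[c[:2]+[200,95]],.09)[0];print(c[:2]+[200,95],c[2],w.round(3),"x_t",((w-p)@u).round(3),"y_t",((w-p)@y).round(3))
E
```

```text
[266.5 117.5] 13.0 [0.807 0.032] x_t 0.082 y_t -0.19
[229.5 114.5] 13.0 [0.814 0.129] x_t 0.121 y_t -0.101
[252.5 176.5] 13.0 [0.65  0.065] x_t -0.054 y_t -0.106
[257.5 143.5] 13.0 [0.737 0.054] x_t 0.024 y_t -0.145
[291.5 133.5] 13.0 [ 0.765 -0.033] x_t 0.02 y_t -0.237
```

Clearances are 5 mm or more everywhere. Descending.

Emit:
apply_moves(commands="140 0 0 -0.025 0 0 0; 140 0 0 -0.045 0 0 0; 140 0 0 -0.06 0 0 0; 140 0 0 -0.07 0 0 0; 140 0 0 -0.07 0 0 0; 240 0 0 -0.07 0 0 0; 240 0 0 -0.07 0 0 0; 240 0 0 -0.07 0 0 0; 240 0 0 -0.07 0 0 0; 240 0 0 -0.07 0 0 0", newtons=30)

```text
time_s: 29.3
position: [0.6654, 0.183, 0.0142]
tcp_rot: [[-0.884, -0.341, -0.321], [-0.32, 0.94, -0.116], [0.341, 0.0, -0.94]]
ft_force: [0.6, 0.4, 1.8]
grip_width: 0.231
grasp_force: 29.9
```

Emit:
apply_moves(commands="240 0 0 0 0 0 0; 240 0 0 0 0 0 0; 240 0 0 0.015 0 0 0; 240 0 0 0.04 0 0 0; 240 0 0 0.08 0 0 0; 240 0 0 0.12 0 0 0; 240 0 0 0.16 0 0 0; 240 0 0 0.16 0 0 0; 240 0 0 0.16 0 0 0; 240 0 0 0.16 0 0 0")

```text
time_s: 30.55
position: [0.6646, 0.1825, 0.1725]
tcp_rot: [[-0.883, -0.341, -0.323], [-0.32, 0.94, -0.117], [0.344, 0.0, -0.939]]
ft_force: [0.5, -1.0, -0.6]
grip_width: 0.232
grasp_force: 29.8
```

```bash
python3 - <<'E'
from h import *
o=robot.get_obs();m=robot.camera_model("wrist");w=robot.get_image("wrist");s=robot.get_image("side")
print(o["position"],o["joint_positions"].round(1),o["grip_width"],o["time_s"])
cv2.imwrite("pics/w9.png",np.hstack([cv2.resize(w,(400,300)),cv2.resize(s,(400,300))]))
E
```

```text
[0.66464444 0.18251739 0.17250062] [  7.2  50.5 -52.3  57.6  32.4 106.1  74.5] 0.23238921281289307 30.55
```

View pics/w9.png

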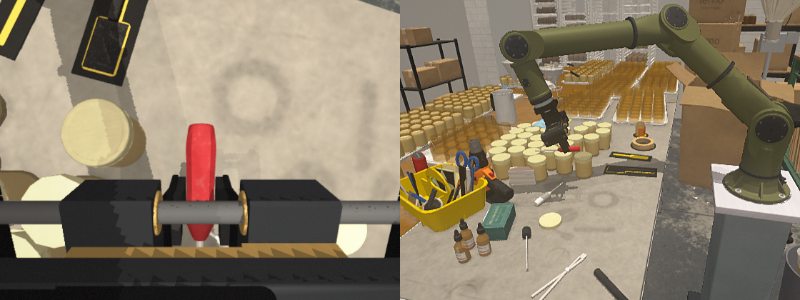

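The driver is held straight and the white one stayed behind. Moving to the driver mat.

Emit:
apply_moves(commands="240 -0.028 -0.046 0 0 0 -4; 240 -0.056 -0.093 0 0 0 -8; 240 -0.084 -0.14 0 0 0 -12; 240 -0.112 -0.186 0 0 0 -16; 240 -0.14 -0.232 0 0 0 -20; 240 -0.168 -0.279 0 0 0 -23; 240 -0.196 -0.325 0 0 0 -23; 240 -0.196 -0.325 -0.04 0 0 -23; 240 -0.196 -0.325 -0.09 0 0 -23; 240 -0.196 -0.325 -0.11 0 0 -23")

```text
time_s: 31.9
position: [0.467, -0.1421, 0.0611]
tcp_rot: [[-0.937, 0.054, -0.345], [0.05, 0.999, 0.02], [0.346, 0.001, -0.938]]
ft_force: [0.9, -0.0, -0.0]
grip_width: 0.234
grasp_force: 29.8
```

Emit:
apply_moves(commands="240 0 0 0 0 0 0; 240 0 0 0 0 0 0; 240 0 0 0 0 0 0; 240 0 0 0 0 0 0; 240 0 0 0 0 0 0; 240 0 0 0 0 0 0; 240 0 0 0 0 0 0; 240 0 0 0 0 0 0; 240 0 0 0 0 0 0; 240 0 0 0 0 0 0")

```text
time_s: 33.15
position: [0.4691, -0.1422, 0.0636]
tcp_rot: [[-0.938, 0.054, -0.341], [0.051, 0.999, 0.019], [0.342, 0.0, -0.94]]
ft_force: [1.0, -0.3, -0.6]
grip_width: 0.234
grasp_force: 29.8
```

```bash
python3 - <<'E'
from h import *
o=robot.get_obs();m=robot.camera_model("wrist");w=robot.get_image("wrist");cv2.imwrite("pics/w10.png",w)
print(o["position"],o["tcp_rot"].round(3),o["joint_positions"].round(1),o["grip_width"])
H,S,V=cv2.split(cv2.cvtColor(w,cv2.COLOR_BGR2HSV))
k=(V<75).astype(np.uint8)*255
red=(((H<8)|(H>172))&(S>140)&(V>60))
c=np.array([.4985,-.1433]);d=np.array([-.9986,.053])
print("mat end pred",proj(m,[*(c+.095*d),.003]),"mid",proj(m,[*(c+.06*d),.003]))
for v in range(40,240,15):
    r=np.where(red[v])[0];b=np.where(k[v])[0];b=b[(b>180)&(b<400)]
    def f(a): return (a.min(),a.max()) if len(a) else None
    if len(b):print(v,f(r),f(b),ray(m,[[b.min(),v],[b.max(),v]],.003).mean(0).round(4), ray(m,[[r.min(),v],[r.max(),v]],o["position"][2]+.0).mean(0).round(4) if len(r) else"")
E
```

```text
[ 0.46908664 -0.14215762  0.06355128] [[-0.938  0.054 -0.341]
 [ 0.051  0.999  0.019]
 [ 0.342  0.    -0.94 ]] [ 52.   32.7 -51.7  98.9  24.4  82.2  79.4] 0.23371795357280506
mat end pred (np.float64(281.8550312834431), np.float64(163.06371477600663)) mid (np.float64(281.94166979364036), np.float64(215.69700511938512))
115 None (np.int64(399), np.int64(399)) [ 0.3752 -0.058 ] 
175 (np.int64(266), np.int64(297)) (np.int64(237), np.int64(319)) [ 0.4115 -0.1412] [ 0.4227 -0.1398]
190 (np.int64(262), np.int64(301)) (np.int64(237), np.int64(319)) [ 0.4215 -0.1418] [ 0.43   -0.1402]
205 (np.int64(261), np.int64(302)) (np.int64(237), np.int64(319)) [ 0.4314 -0.1423] [ 0.4373 -0.1406]
220 (np.int64(261), np.int64(302)) (np.int64(237), np.int64(319)) [ 0.4413 -0.1429] [ 0.4446 -0.141 ]
235 (np.int64(261), np.int64(301)) (np.int64(237), np.int64(320)) [ 0.4511 -0.1431] [ 0.4518 -0.1416]
```

Emit:
apply_moves(commands="240 0 -0.0015 -0.02 0 0 0; 240 0 -0.0015 -0.035 0 0 0; 240 0 -0.0015 -0.043 0 0 0; 240 0 -0.0015 -0.046 0 0 0; 240 0 -0.0015 -0.046 0 0 0; 240 0 -0.0015 -0.046 0 0 0; 160 0 -0.0015 -0.046 0 0 0; 160 0 -0.0015 -0.046 0 0 0; 160 0 -0.0015 -0.046 0 0 0; 160 0 -0.0015 -0.046 0 0 0")

```text
time_s: 34.45
position: [0.4691, -0.1437, 0.0176]
tcp_rot: [[-0.938, 0.054, -0.341], [0.051, 0.999, 0.019], [0.342, 0.0, -0.94]]
ft_force: [0.3, 0.2, -0.3]
grip_width: 0.368
grasp_force: 0.0
```

Emit:
apply_moves(commands="160 0.005 0 0.015 0 0 0; 160 0.015 0 0.04 0 0 0; 160 0.015 0 0.08 0 0 0; 160 0.015 0 0.13 0 0 0; 160 0.03 0.05 0.19 0 0 0; 160 0.04 0.1 0.21 0 0 0; 160 0.05 0.15 0.21 0 0 0; 160 0.05 0.2 0.21 0 0 0; 160 0.05 0.25 0.21 0 0 0; 160 0.05 0.3 0.21 0 0 0")

```text
time_s: 35.7
position: [0.5192, 0.1581, 0.2288]
tcp_rot: [[-0.939, 0.054, -0.34], [0.05, 0.999, 0.019], [0.341, 0.001, -0.94]]
ft_force: [0.8, -0.4, 0.8]
grip_width: 0.368
grasp_force: 0.0
```

Emit:
apply_moves(commands="160 0 0.05 0 0 0 0; 160 0 0.1 0 0 0 0; 160 0 0.12 0 0 0 0; 160 0 0.12 0 0 0 0; 160 0 0.12 0 0 0 0; 160 0 0.12 0 0 0 0; 160 0 0.12 0 0 0 0; 160 0 0.12 0 0 0 0; 160 0 0.12 0 0 0 0; 160 0 0.12 0 0 0 0")

```text
time_s: 36.95
position: [0.5191, 0.2763, 0.2276]
tcp_rot: [[-0.938, 0.054, -0.341], [0.051, 0.999, 0.019], [0.342, 0.0, -0.94]]
ft_force: [0.1, 0.7, 0.8]
grip_width: 0.373
grasp_force: 0.0
```

```bash
python3 - <<'E'
from h import *
im=robot.get_image("top");m=robot.camera_model("top");cv2.imwrite("pics/top2.png",im)
H,S,V=cv2.split(cv2.cvtColor(im,cv2.COLOR_BGR2HSV))
red=(((H<8)|(H>172))&(S>140)&(V>60)).astype(np.uint8)*255
org=((H>5)&(H<20)&(S>70)).astype(np.uint8)*255
for n,mk,b,z in(("red",red,(310,200,350,290),.018),("tape",org,(352,226,405,282),.027),("jar",org,(408,222,445,262),.073)):
    for c in blobs(mk,b,30):print(n,cv2.contourArea(c),wrect(m,c,z))
s=robot.get_image("side")
a=cv2.resize(im[190:300,250:450],None,fx=4,fy=4,interpolation=cv2.INTER_CUBIC)[:, :800];cv2.imwrite("pics/f.png",np.vstack([a,cv2.resize(s[130:210,270:570],(600,160))if 0 else np.hstack([cv2.resize(s[165:255,270:370],(178,160)),np.zeros((160,622,3),np.uint8)])]))
E
```

```text
red 120.0 [ 462.  -141.4   72.5   14.9   -3.7]
tape 1216.5 [ 463.8 -268.7  108.6  103.2   89.4]
jar 57.0 [ 483.  -366.6   38.6   19.5   41.4]
```

View pics/f.png

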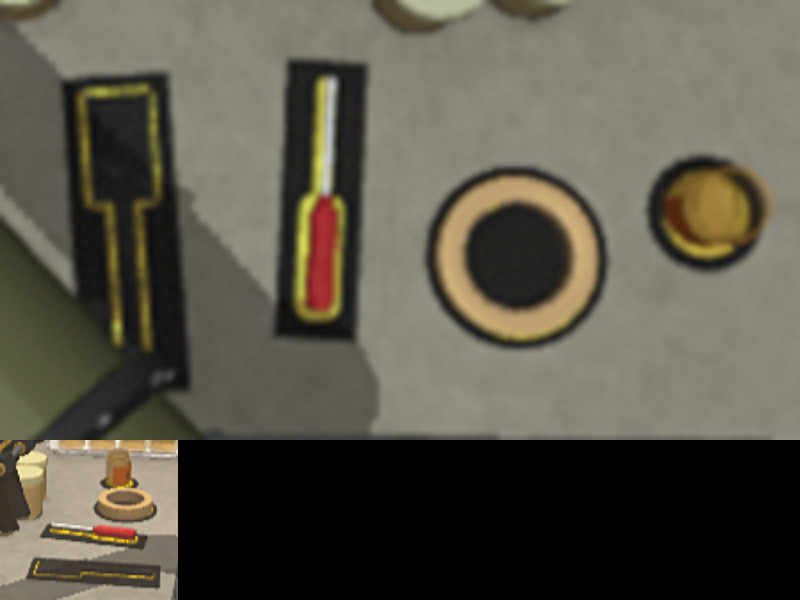

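All four look seated. I'll check the jar's rim (crop (725,203), pixel (431,241)) numerically, because its lean from perspective could hide an offset.

```bash
python3 - <<'E'
from h import *
m=robot.camera_model("top")
print("rim",ray(m,[[431.2,240.7]],.073),"pred px",proj(m,[.492,-.4025,.073]),"mat px",proj(m,[.492,-.4025,.003]))
im=cv2.imread("pics/top2.png");H,S,V=cv2.split(cv2.cvtColor(im,cv2.COLOR_BGR2HSV))
j=((S>80)&(V>60)).astype(np.uint8)*255
c=blobs(j,(405,220,450,265),60)[0];print(c[:,0].min(0),c[:,0].max(0))
E
```

```text
rim [[ 0.49385403 -0.39268292]] pred px (np.float64(435.07523852913084), np.float64(241.48423852626564)) mat px (np.float64(425.6240179690852), np.float64(242.88657540420775))
[415 231] [442 254]
```

The top view puts the rim about 8 mm towards +y of the mat centre, within tolerance but not comfortable. I'll look from straight above with the wrist camera.

Emit:
apply_moves(commands="160 0 -0.03 0 -0.5 -9 0; 160 0.01 -0.08 0.01 -1.1 -20 0; 160 0.02 -0.135 0.02 -1.1 -20 0; 160 0.03 -0.19 0.02 -1.1 -20 0; 160 0.04 -0.245 0.02 -1.1 -20 0; 160 0.04 -0.3 0.02 -1.1 -20 0; 160 0.04 -0.355 0.02 -1.1 -20 0; 160 0.04 -0.41 0.02 -1.1 -20 0; 160 0.04 -0.465 0.02 -1.1 -20 0; 160 0.04 -0.52 0.02 -1.1 -20 0")

```text
time_s: 38.3
position: [0.5589, -0.2453, 0.2479]
tcp_rot: [[-0.999, 0.054, 0.001], [0.054, 0.999, -0.001], [-0.001, -0.001, -1.0]]
ft_force: [0.4, -0.7, 0.3]
grip_width: 0.377
grasp_force: 0.0
```

Emit:
apply_moves(commands="160 0 -0.05 0 0 0 0; 160 0 -0.1 0 0 0 0; 160 0 -0.159 0 0 0 0; 0 0 -0.159 0 0 0 0; 0 0 -0.159 0 0 0 0; 0 0 -0.159 0 0 0 0; 0 0 -0.159 0 0 0 0; 0 0 -0.159 0 0 0 0; 0 0 -0.159 0 0 0 0; 0 0 -0.159 0 0 0 0")

```text
time_s: 39.55
position: [0.5591, -0.4026, 0.2476]
tcp_rot: [[-0.999, 0.054, 0.001], [0.054, 0.999, -0.0], [-0.001, -0.0, -1.0]]
ft_force: [0.4, -0.1, 0.2]
grip_width: 0.989
grasp_force: 0.0
```

```bash
python3 - <<'E'
from h import *
o=robot.get_obs();m=robot.camera_model("wrist");w=robot.get_image("wrist");cv2.imwrite("pics/w11.png",w)
print(o["position"],o["tcp_rot"].round(3),o["joint_positions"].round(1));T=m["camera_from_world"];print(-T[:3,:3].T@T[:3,3])
mu,mv=map(int,proj(m,[.492,-.4025,.003]));print(mu,mv,proj(m,[.492,-.4025,.073]))
H,S,V=cv2.split(cv2.cvtColor(w,cv2.COLOR_BGR2HSV))
for v in range(mv-45,mv+46,9):
    row=w[v,mu-60:mu+61:4];print(v,' '.join(f"{h:02d}/{s//10:02d}/{x//10:02d}" for h,s,x in zip(H[v,mu-60:mu+61:5],S[v,mu-60:mu+61:5],V[v,mu-60:mu+61:5])))
E
```

```text
[ 0.55908956 -0.40263511  0.24761807] [[-0.999  0.054  0.001]
 [ 0.054  0.999 -0.   ]
 [-0.001 -0.    -1.   ]] [ 65.8  30.  -48.2  74.1  22.   85.2 106.7]
[ 0.48647611 -0.3994061   0.40135293]
277 118 (np.float64(277.3110850699291), np.float64(120.01406905545558))
73 19/04/17 19/04/17 19/05/18 19/04/17 19/04/17 19/04/17 20/04/17 18/05/18 18/04/17 19/04/17 19/05/17 17/04/11 20/04/11 19/04/11 20/04/12 19/05/12 19/04/12 19/04/12 17/04/12 20/04/12 20/04/12 17/04/12 18/04/12 20/04/12 20/03/04
82 20/04/17 19/04/17 18/04/17 18/04/17 19/04/18 19/04/18 19/04/18 19/04/18 18/04/17 18/04/16 16/04/07 23/03/02 30/02/03 20/05/02 18/04/11 21/04/12 20/04/12 20/05/12 19/04/12 20/04/12 20/04/12 17/04/12 19/04/12 18/04/12 18/03/03
91 19/04/17 18/04/17 19/04/17 19/05/18 18/04/18 19/04/18 19/05/18 20/04/04 13/04/04 09/03/04 15/03/03 22/13/06 21/12/05 18/04/03 30/02/03 20/04/03 18/03/03 19/04/12 18/05/12 18/05/12 19/04/12 19/04/12 19/04/12 20/04/12 00/02/03
100 19/04/18 19/04/18 19/04/18 20/04/18 19/04/18 18/04/18 21/03/05 15/04/04 27/14/23 22/16/17 19/16/19 19/17/15 19/16/16 19/16/15 19/16/16 18/17/19 13/
[... 980 characters left out ...]
4/17 19/04/19
145 19/04/18 18/04/18 18/04/18 18/04/18 18/04/18 19/04/18 19/04/17 23/03/03 12/03/03 15/05/03 17/16/13 18/16/14 18/16/13 18/16/11 17/15/12 16/16/14 24/04/03 16/04/11 19/04/11 20/04/11 17/04/11 17/05/11 17/05/15 18/04/17 18/04/19
154 18/04/18 19/04/18 19/04/18 20/04/18 20/05/18 18/04/18 18/04/17 19/05/11 19/04/11 18/04/11 16/04/07 15/03/04 23/02/03 19/04/06 18/04/11 18/04/13 19/04/11 18/04/12 18/04/11 19/04/11 19/04/11 16/04/11 19/04/17 17/04/17 18/04/19
163 18/05/18 17/04/17 20/04/17 18/04/17 18/04/18 18/04/18 19/04/11 16/04/11 18/04/11 19/05/11 19/04/11 18/04/11 19/04/11 20/04/12 17/04/12 17/04/12 19/04/11 17/04/11 20/04/11 20/04/11 20/05/11 18/04/16 19/04/17 19/05/17 19/04/19
```

```bash
python3 - <<'E'
from h import *
m=robot.camera_model("wrist");w=cv2.imread("pics/w11.png");H,S,V=cv2.split(cv2.cvtColor(w,cv2.COLOR_BGR2HSV))
sat=(S>100);mat=((sat|(V<70))).astype(np.uint8)*255;jar=(sat&(H<23)).astype(np.uint8)*255
for n,k,z in(("mat",mat,.003),("jar",jar,.073)):
    k=cv2.morphologyEx(k,cv2.MORPH_OPEN,np.ones((5,5)));c=blobs(k,(225,70,325,165),300)[0]
    (u,v),r=cv2.minEnclosingCircle(c);print(n,(u,v,r),ray(m,[[u,v]],z).round(4),wrect(m,c,z),m["fx"])
E
```

```text
mat (275.44354248046875, 117.79032135009766, 37.05780029296875) [[ 0.4907 -0.4051]] [ 491.4 -405.1   78.    77.3   86.9] 351.3993665911042
jar (279.5, 121.0, 29.210542678833008) [[ 0.493  -0.4006]] [ 493.9 -400.7   50.1   48.7  -29.5] 351.3993665911042
```

The jar is about 5 mm off centre, comfortably inside 12 mm, and the tape, driver and scraper are within a few millimetres. Handing in.

```bash
python3 -c "
from cell import robot
print(robot.job_done(), robot.get_obs()['time_s'])"
```

```text
the job is handed in; nothing more can be done
the job is handed in; nothing more can be done
```

I put the scraper, screwdriver, tape roll and jar on their own mats and handed the job in at about 40 s. My last measurements had everything within about 5 mm, though the hand-in call gave no verdict. The candles and lid were not touched as far as I could see, but I did not re-measure them.

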